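Set a tube to the flip stop for its end weld

TASK

Set the tube for its end weld: tip the raised, spring-loaded stop arm over until it snaps down across the tube's path, slide the tube along its V-supports until its end presses firmly on the arm for a moment, then throw the hand lever so the arm snaps back up clear of the torch, leaving the tube where the stop set it. The stop stands on a lightly holding magnetic foot, so feel for contact and never push it off its setting, and do not disturb the other things on the table.

Things in the scene. Friction and masses are not known exactly. Their poses are not given: they have to be found in the camera images.
- bed: Fixed steel base plate carrying two dark V-supports, 24 mm thick, at x = -45 and +45 mm, tops 58 mm above the table, 66 mm wide. Origin on the table under the tube's axis, midway between the supports. x runs along the tube towards the stop, z up. The plate covers x -140 to 90, y -40 to 40 mm and is 10 mm thick.
- tube: Steel tube lying in the V-supports, ends closed flush by plugs; diameter 42.4, length 200 mm, 0.35 to 0.65 kg, slides with 3 to 8 N. Origin at its middle on its axis, 62 mm above the table; x points along it to the stop, so its rear end is at x = -100 mm. At first its front end is 16 to 82 mm short of the arm's face. Like tubes in the rack at the table's far edge are spare stock.
- tube_front (a point): Centre of the tube's front end face, the end towards the stop (x = +100 mm on the tube).
- stop: Foot of the flip stop, aluminium, x -13 to 97, y 30 to 105, 10 mm high. Origin on the table under the tube's axis; x along the tube, away from it; y towards the hinge; z up. The arm and its bearing block are set along x by a screw: with its unknown setting s (-6 to +6 mm) the arm's tube-side face, where the tube is home, lies at x = s. Magnets hold the foot: over about 12 N sideways slides it; it cannot tip.
- stop_hinge (a point): Point of the hinge line, which runs parallel to the foot's x, at x = 0, y = 60, z = 62 mm in the foot's frame; fixed to the foot, axes as its own. The bearing block below the line covers x 16+s to 46+s, y 43 to 77 mm, up to 80 mm high. The arm is on the shaft's end towards the tube, the hand lever on its other end.
- stop_arm (a joint): Swing of the stop arm, rad: 0 = raised, leaning 19 degrees past upright to the stop's +y (so it starts); 1.9 = down, level across the tube's path, pointing to -y. An over-centre spring snaps it to the nearer rest: snap point at about half way, 0.85 to 1.0; it takes up to 0.27 N m to leave a rest, less towards the snap point. Arm and lever turn together and after the snap run away from what pushed them.
- bar_end (a point): Where the middle of the arm's free end is when raised and s = 0: x 4, y 91, z 152 mm from the foot's origin (fixed to the foot, does not swing). The arm is a steel bar, x s to s+8 mm, 30 mm wide, reaching 95 mm from the hinge line, its middle line through it. Tip it down by pushing its +y side near the free end to -y; nothing stands beside it above 95 mm.
- knob_up (a point): Where the centre of the hand lever's 20 mm black ball is when the arm is down and s = 0: x 61, y 29, z 147 mm from the foot's origin (fixed to the foot, does not swing). The lever is an 8 mm rod at x = 61+s mm, 90 mm from the hinge line to the ball; with the arm down it leans 20 degrees to -y. Pushing it near the ball to +y raises the arm. With the arm raised it lies level to +y.
- wirebrush: Bystander: hand wire brush, wooden, 200 mm long, lying beyond the bed. Origin under its middle.
- magsquare: Bystander: red flat arrow-shaped welding magnet, about 95 x 95 x 14 mm, lying on the robot's side of the bed. Origin under the middle of its long leg.
- tablebolt: Bystander: steel table bolt standing on its 35 mm head, 56 mm tall, close to the bed on its -y side. Origin under its centre.
- nozzle: Bystander: copper torch nozzle standing upright, diameter 25 mm, 70 mm tall, close to the bed on its +y side. Origin under its centre.
- spraycan: Bystander: black spray can, diameter 65 mm, 190 mm tall. Origin under its centre.
- hammer: Bystander: hammer with a wooden handle, 270 mm long, lying. Origin under its middle.
- fclamp: Bystander: screw clamp, 250 x 110 x 24 mm, lying. Origin under the middle of its bar.
Mind the look-alikes: they are no part of the job. What is shaped like the tube but blue is not meant. Leave any purple look-alike of the stop alone.

How it is judged:
By the outcome, as a careful person would: the job done as asked, in the order asked, and still so for the second after the job is handed in, with the robot touching nothing.
It also fails if it takes over 70 s, if anything falls off the work surface, if the arm or the gripper's body presses on something with over 40 N, if the wrist force passes 120 N, or if a joint passes its speed limit or range.

ROBOT

A 6-joint arm with a two-finger parallel gripper is mounted at the origin on the work surface. World frame = base frame: x ahead of the robot, y to its left, z up, the work surface at z = 0. Lengths are in m, angles in rad, forces in N, time in s.
With the tool pointing down it reaches from about 0.25 to 0.8 m from the base axis. Payload 8.5 kg.
Tool frame: the origin (TCP) lies midway between the tips of the shut fingers; the grasp point (between the pads) lies grip_depth behind it (grip_depth is the distance from the TCP to the grasp point, in m); y points along the fingers, z is the direction in which the jaws open and shut, and the axes are right-handed (so a half turn about y gives the same grasp; the last joint's range is limited). The gripper opens to 85 mm and grips with 20 to 120 N. Pads are 22 mm wide; open, the fingers measure 114 mm over their backs; the gripper's body (76 mm by 85 mm) begins 54 mm behind the grasp point. The pads swing forward as they close: fully open they stand 13 mm farther back than shut.
Start: joints at [0, 0.238, -0.013, 1.319, 0, 1.571], TCP at [0.525, -0, 0.231] pointing down, gripper open.
Joint ranges: [-2.66, 2.66], [-1.03, 1.9], [-1.14, 1.46], [-1.82, 2.27], [-1.45, 1.34], [-3.14, 3.14]. Speed limits (rad/s): [2.22, 2.22, 2.79, 3.14, 3.14, 3.14].

INTERFACE

Orientations are given as a 3x3 rotation matrix whose columns are the frame's x, y, z axes.
In Python, from plant import * gives the robot as it stands.
- The arm moves only by the tool servo_tool, never from a script. Its argument "increments" is a list of rows, each an object of numbers: "dx", "dy", "dz": the shift along the tool's x, y, z in cm; "ax", "ay", "az": the turn, a rotation vector about the tool's x, y, z in rad. In form: [{"dx": .., "dy": .., "dz": .., "ax": .., "ay": .., "az": ..}, ...]. A call has 1 to 5 rows; each row shifts and turns the commanded pose from where the row before left it, along the tool's axes as they then stand; what a row does not reach is not made up. A row lasts 1/10 s, in which the tool goes at most 50 mm and 8.59 degrees, less where a joint would pass 70% of its speed; a pose out of reach is approached as far as the arm can. A call is refused whole if a number of a shift passes 5 or a number of a turn 0.15, either way. A call with a gripper value outside its range is refused whole. "gripper" is the opening, from 0 (shut) to 1 (fully open), set as the call begins (left out, the last holds). The fingers move at their own pace and stop on an object; "force" is the grip in N (left out, the last holds). Time passes only in rows, so rows that do not move let the fingers close. It gives the time, the measured TCP pose, the force and the opening at its end, in the units of the state.
- get_state(): the state, without advancing time (a new reading comes with each control period).
- get_image(name): name is "scene" or "side" or "wrist"; returns the picture (420x560x3 uint8, red, green, blue); there is no depth.
- camera_params(name): a dict with "fx", "fy", "cx", "cy" (pixels), "rvec" (rotation vector, rad) and "tvec" (3), from world to camera coordinates, as OpenCV has them; the wrist camera has in their place "tool_from_camera" (4x4, takes a point from camera to tool coordinates, whose origin is the TCP and whose axes are the tool frame's). Camera axes: x right, y down, z forward; pixel columns grow to the right and rows downward; lengths in m; the calibration is good to about 2 mm. A picture is of the moment at which its call begins: read the wrist's pose just before it. camera_params takes no time and is no camera call.
- job_done(): hands the job in, once; it reports no verdict.
The state is a dict: "time": time; "joint_positions": joint angles; "qvel": joint speeds; "joint_efforts": joint torques, N m; "eef_pos": TCP position; "tool_rot": TCP orientation; "contact_force": force on the tool from outside, world axes, zero at the start; "ft_torque": the same for the moment, N m; "opening": opening from 0.0 (shut) to 1.0 (fully open).
Only numpy, scipy, OpenCV 4.12 (cv2) and the standard library are available. Lean on these libraries where they do the work, as an engineer would, in place of code of your own. Each camera call takes 0.05 s, during which the arm holds its last target.

## Working session

There is one attempt and no reset: what is moved stays moved. The work goes in short steps, Python scripts to look and compute and a tool call to move; the robot and the scene stay as the last step left them, time stands still between calls to the robot, and variables do not carry over. Pictures are saved under pics/ and viewed, and the job is handed in when it is done.

Besides the shell and the picture viewer there is one more tool, called as a command line: name --argument value ..., lists and objects as JSON in quotes. servo_tool: Moves the arm, as the interface text tells. Its arguments: {"type":"object","properties":{"increments":{"type":"array"},"gripper":{"type":"number"},"force":{"type":"number"}},"required":["increments"]}

```bash
mkdir -p pics; ls
python3 - <<'E'
from plant import *
import cv2
s=get_state();print({k:np.round(v,3).tolist() if k!='x' else v for k,v in s.items()} if 'np' in globals() else s)
for n in("scene","side","wrist"):
    im=get_image(n);cv2.imwrite(f"pics/{n}0.png",im[:,:,::-1]);print(n,camera_params(n))
E
```

```text
pics
{'time': 0.0, 'joint_positions': array([ 3.10933219e-05,  2.38759793e-01, -1.42462642e-02,  1.31921123e+00,
        1.33640885e-05,  1.57084680e+00]), 'qvel': array([-0.00012918, -0.00167404,  0.00168218,  0.00202822, -0.00039387,
       -0.00013812]), 'joint_efforts': array([ 1.29771975e-03, -5.38790166e+01,  3.46437156e+01,  1.83730113e-02,
        1.69192181e-04,  6.54446694e-05]), 'eef_pos': array([5.24582462e-01, 2.04111137e-05, 2.30691753e-01]), 'tool_rot': array([[-1.93987178e-05, -1.42096153e-03,  9.99998990e-01],
       [-1.00000000e+00,  1.33199061e-05, -1.93798103e-05],
       [-1.32923547e-05, -9.99998990e-01, -1.42096178e-03]]), 'contact_force': array([ 0.23927116,  0.15299685, -0.15485321]), 'ft_torque': array([-0.0129351 ,  0.03729155, -0.01230969]), 'opening': 0.9945114714357001}
scene {'fx': 408.16109142521793, 'fy': 408.16109142521793, 'cx': 279.4114730804244, 'cy': 207.4055235517134, 'rvec': array([ 1.42018564,  1.95013413, -0.97617229]), 'tvec': array([ 0.16354878, -0.2012818 ,  1.47072864])}
side {'fx': 546.4291941341403, 'fy': 546.4291941341403, 'cx': 279.0606425540841, 'cy': 203.9005180878496, 'rvec': array([ 0.14286603, -2.79811009,  1.32109087]), 'tvec': array([0.49893697, 0.11072549, 1.63110317])}
wrist {'fx': 309.6540882716556, 'fy': 309.6540882716556, 'cx': 285.09201100954726, 'cy': 206.8533239027606, 'tool_from_camera': array([[-8.29755146e-04,  9.63523807e-01,  2.67621345e-01,
        -6.78212433e-02],
       [ 3.68006879e-04, -2.67621125e-01,  9.63524155e-01,
        -1.42209470e-01],
       [ 9.99999588e-01,  8.97975623e-04, -1.32523384e-04,
         3.29094552e-04],
       [ 0.00000000e+00,  0.00000000e+00,  0.00000000e+00,
         1.00000000e+00]])}
```

View pics/scene0.png

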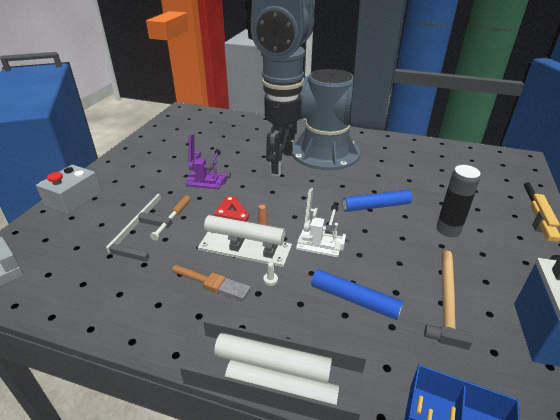

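View pics/side0.png

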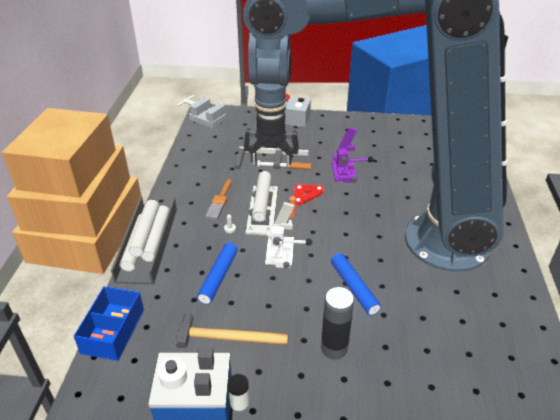

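View pics/wrist0.png

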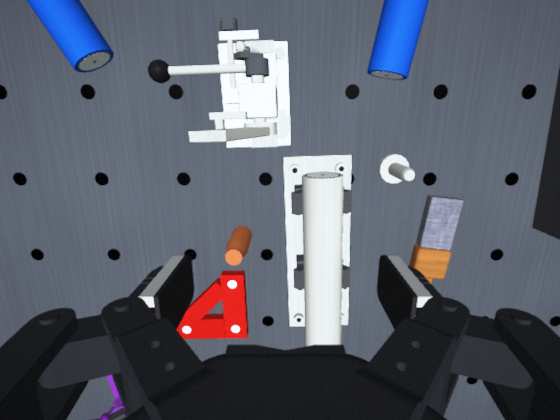

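The wrist view shows the white stop at about (250,90), the white tube at (323,250) and the bolt at (395,170). The nozzle is at (240,240) and the red magnet at (215,305). 
- **Stop candidates:** the white one at wrist (250,90), scene (320,235), and the purple one at scene (207,170). White is the one meant, since it stands in line with the tube and purple is to be left alone. 
- **Tube candidates:** the white one in the V-supports is meant. The two blue ones and the rack's stock are not.

Run:
```python
import cv2
im=cv2.imread("pics/wrist0.png")
cv2.imwrite("pics/w0c.png",cv2.resize(im[0:345,140:440],None,fx=1.7*1.3*0.78,fy=1.7*1.3*.78,interpolation=cv2.INTER_CUBIC)[:600])
cv2.imwrite("pics/w0stop.png",cv2.resize(im[10:160,140:340],None,fx=4,fy=4,interpolation=cv2.INTER_CUBIC))
im=cv2.imread("pics/scene0.png")
cv2.imwrite("pics/s0c.png",cv2.resize(im[180:290,190:360],None,fx=4.7,fy=4.7,interpolation=cv2.INTER_CUBIC))
```

```text
(no output)
```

View pics/w0stop.png

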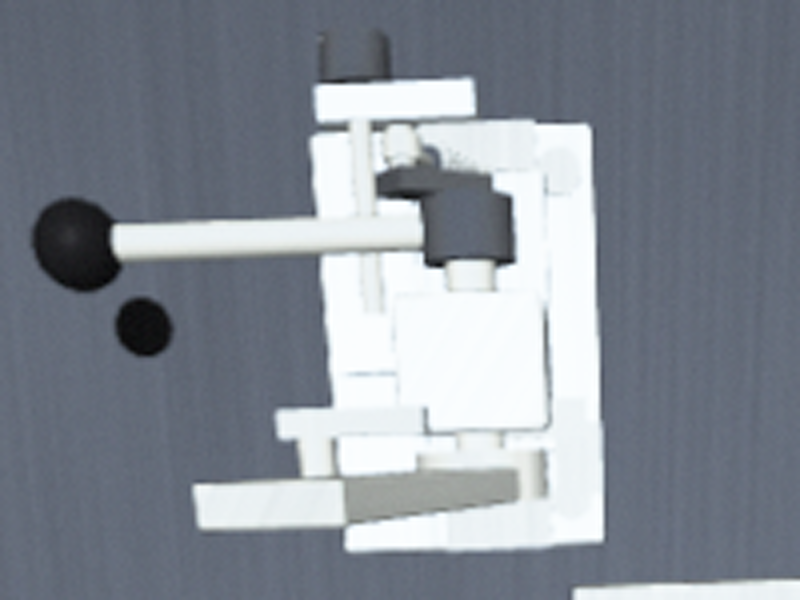

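View pics/s0c.png

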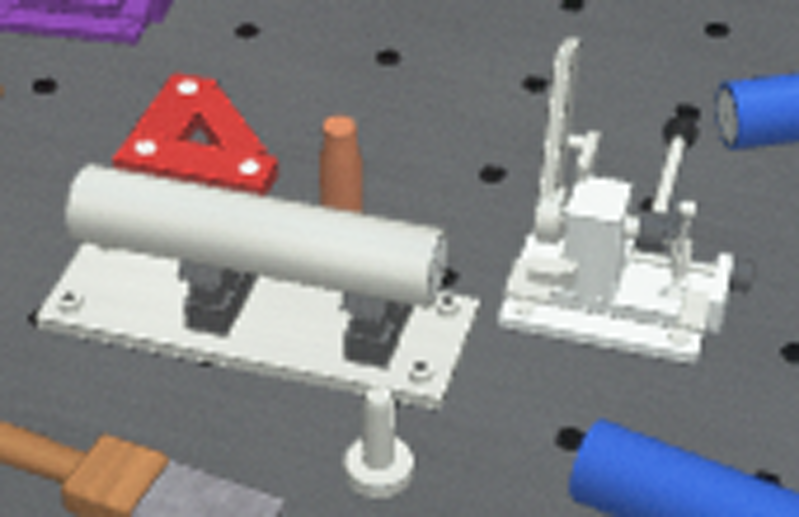

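View pics/w0c.png

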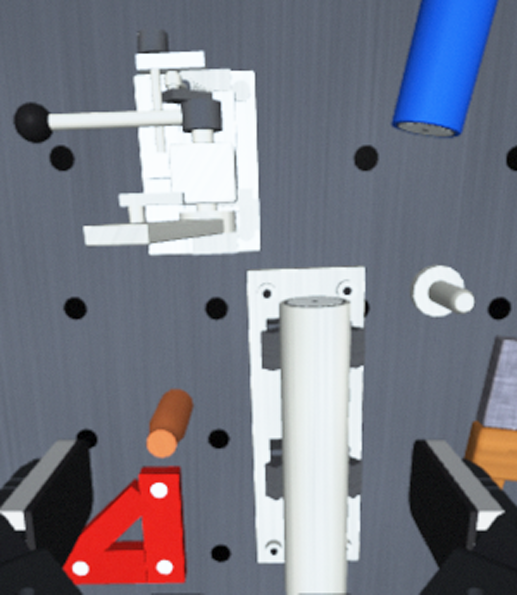

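```bash
cat > h.py <<'E'
from plant import *
import numpy as np, cv2
def ray(name,px,st=None):
    c=camera_params(name)
    K=np.array([[c['fx'],0,c['cx']],[0,c['fy'],c['cy']],[0,0,1.]])
    d=np.linalg.solve(K,[px[0],px[1],1.])
    if name=='wrist':
        st=st or get_state(); T=c['tool_from_camera'];R=np.array(st['tool_rot'])
        return R@T[:3,3]+st['eef_pos'], R@T[:3,:3]@d
    R=cv2.Rodrigues(c['rvec'])[0]
    return -R.T@c['tvec'],R.T@d
def onz(name,px,z,st=None):
    o,d=ray(name,px,st);return o+d*(z-o[2])/d[2]
E
python3 - <<'E'
from h import *
for lab,px,z in [("footBR",(291,145),.01),("footTR",(287.5,41),.01),("footBL",(226.5,148),.01),("footTL",(218,43.7),.01),
 ("bedTL",(283.9,156.6),.01),("bedTR",(352.3,154.9),.01),("bedBL",(289.6,326.6),.01),("bedBR",(347.7,324.8),.01),
 ("ball",(158.7,70.8),.062),("tipA",(140+195/4,10+485/4),.152),("tipB",(140+200/4,10+528/4),.152),
 ("tubefrontL",(140+281/1.724,303/1.724),.062),("tubefrontR",(140+350/1.724,301/1.724),.062),("tubefrontTop",(140+316/1.724,308/1.724),.083),
 ("bolt",(140+437/1.724,291/1.724),.01),("nozzletop",(140+162/1.724,443/1.724),.07)]:
    print(lab,np.round(onz("wrist",px,z),4))
E
```

```text
footBR [0.5315 0.041  0.01  ]
footTR [0.5271 0.1493 0.01  ]
footBL [0.4569 0.0375 0.01  ]
footTL [0.4533 0.1467 0.01  ]
bedTL [0.5233 0.0277 0.01  ]
bedTR [0.6028 0.0297 0.01  ]
bedBL [ 0.531  -0.2024  0.01  ]
bedBR [ 0.61   -0.1995  0.01  ]
ball [0.4072 0.1125 0.062 ]
tipA [0.458  0.0608 0.152 ]
tipB [0.4583 0.0535 0.152 ]
tubefrontL [0.5429 0.0142 0.062 ]
tubefrontR [0.5834 0.0154 0.062 ]
tubefrontTop [0.561 0.015 0.083]
bolt [0.6521 0.0136 0.01  ]
nozzletop [ 0.4704 -0.0718  0.07  ]
```

servo_tool --increments '[{"dz":-3.3,"dx":-2},{"dz":-3.3,"dx":-2},{"dz":-3.4,"dx":-2.0},{},{}]' --gripper 0 --force 40

```text
invalid input at $.increments[0]: expected keys dx, dy, dz, ax, ay, az
```

servo_tool --increments '[{"dy":3.5},{"dy":3.5},{"dy":3.0},{},{}]'

```text
invalid input at $.increments[0]: expected keys dx, dy, dz, ax, ay, az
```

Run:
```python
from h import *
s=get_state();print(s['time'],s['eef_pos'],s['opening'],s['contact_force'],grip_depth if 'grip_depth' in globals() else None)
for n in("wrist","side","scene"):cv2.imwrite(f"pics/{n}1.png",get_image(n)[:,:,::-1])
a=cv2.imread("pics/wrist1.png");b=cv2.imread("pics/side1.png")[130:290,200:350];b=cv2.resize(b,(394,420),interpolation=cv2.INTER_CUBIC)
cv2.imwrite("pics/c1.png",np.hstack([a[:,100:500],b]))
```

```text
0.15 [ 5.24678436e-01 -2.72342436e-05  2.30817984e-01] 1.00069941026538 [ 0.12369569 -0.08786534 -0.51261145] 0.0187
```

View pics/c1.png

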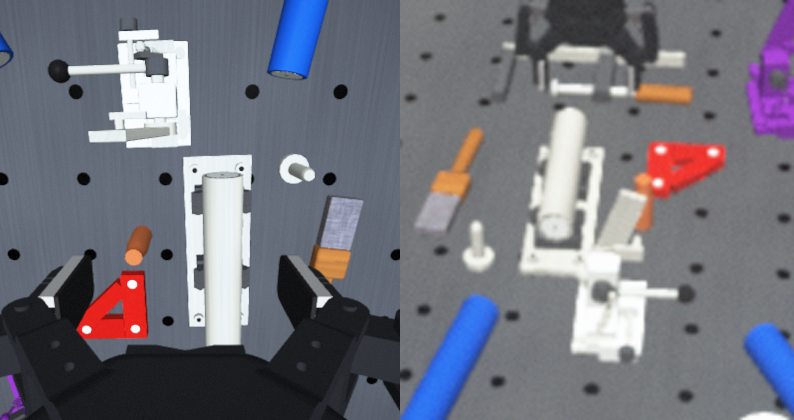

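The moves were refused because every row needs all six keys. The arm hasn't moved, and the pictures still show the start scene. I'll send them again.

servo_tool --increments '[{"dx":-2,"dy":0,"dz":-3.3,"ax":0,"ay":0,"az":0},{"dx":-2,"dy":0,"dz":-3.3,"ax":0,"ay":0,"az":0},{"dx":-2,"dy":0,"dz":-3.4,"ax":0,"ay":0,"az":0},{"dx":0,"dy":0,"dz":0,"ax":0,"ay":0,"az":0},{"dx":0,"dy":0,"dz":0,"ax":0,"ay":0,"az":0}]' --gripper 0 --force 40

```text
time: 0.8
eef_pos: [0.4248, 0.0604, 0.2317]
tool_rot: [[0.001, 0.001, 1.0], [-1.0, 0.0, 0.001], [-0.0, -1.0, 0.001]]
contact_force: [0.7, 0.1, -0.6]
opening: 0.142
```

servo_tool --increments '[{"dx":0,"dy":3.5,"dz":0,"ax":0,"ay":0,"az":0},{"dx":0,"dy":3.5,"dz":0,"ax":0,"ay":0,"az":0},{"dx":0,"dy":3,"dz":0,"ax":0,"ay":0,"az":0},{"dx":0,"dy":0,"dz":0,"ax":0,"ay":0,"az":0},{"dx":0,"dy":0,"dz":0,"ax":0,"ay":0,"az":0}]'

```text
time: 1.3
eef_pos: [0.4256, 0.0597, 0.1316]
tool_rot: [[-0.001, -0.001, 1.0], [-1.0, -0.0, -0.001], [0.0, -1.0, -0.001]]
contact_force: [0.8, 0.2, 0.3]
opening: -0.0
```

Run:
```python
from h import *
s=get_state();print(s['time'],s['eef_pos'],s['opening'],s['contact_force'],s['tool_rot'])
for n in("wrist","side"):cv2.imwrite(f"pics/{n}2.png",get_image(n)[:,:,::-1])
a=cv2.imread("pics/wrist2.png");b=cv2.imread("pics/side2.png")[130:290,200:350];b=cv2.resize(b,(394,420),interpolation=cv2.INTER_CUBIC)
cv2.imwrite("pics/c2.png",np.hstack([a[:,100:500],b]))
```

```text
1.3 [0.425552   0.05967093 0.13160416] -0.00022828778006653638 [0.83964056 0.24995055 0.31885043] [[-6.24805221e-04 -8.83628496e-04  9.99999414e-01]
 [-9.99999781e-01 -2.18558861e-04 -6.24998575e-04]
 [ 2.19110999e-04 -9.99999586e-01 -8.83491746e-04]]
```

View pics/c2.png

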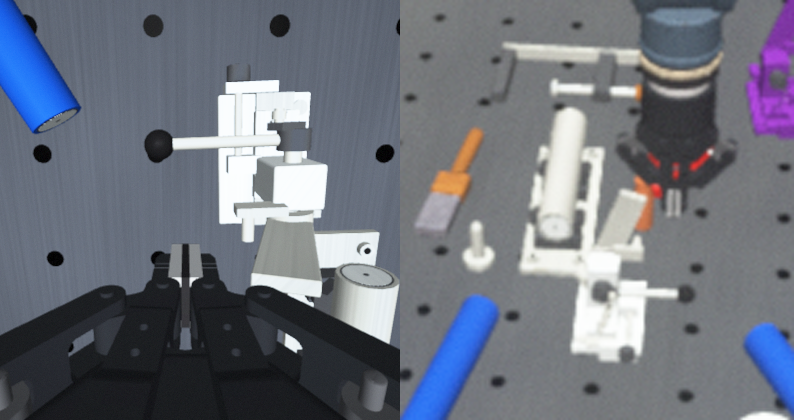

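The shut fingers stand level with the raised arm on its +y side, with the tip at (285,265) and the fingers at (185,260). Next I push to world +x.

servo_tool --increments '[{"dx":0,"dy":0,"dz":0.5,"ax":0,"ay":0,"az":0},{"dx":0,"dy":0,"dz":0.5,"ax":0,"ay":0,"az":0},{"dx":0,"dy":0,"dz":0.5,"ax":0,"ay":0,"az":0},{"dx":0,"dy":0,"dz":0.5,"ax":0,"ay":0,"az":0},{"dx":0,"dy":0,"dz":0.5,"ax":0,"ay":0,"az":0}]'

```text
time: 1.9
eef_pos: [0.4496, 0.06, 0.1313]
tool_rot: [[0.0, -0.001, 1.0], [-1.0, 0.0, 0.0], [-0.0, -1.0, -0.001]]
contact_force: [-4.0, 0.5, 3.7]
opening: -0.002
```

servo_tool --increments '[{"dx":0,"dy":0,"dz":0.4,"ax":0,"ay":0,"az":0},{"dx":0,"dy":0,"dz":0.4,"ax":0,"ay":0,"az":0},{"dx":0,"dy":0,"dz":0.4,"ax":0,"ay":0,"az":0},{"dx":0,"dy":0,"dz":0.4,"ax":0,"ay":0,"az":0},{"dx":0,"dy":0,"dz":0.4,"ax":0,"ay":0,"az":0}]'

```text
time: 2.4
eef_pos: [0.4704, 0.06, 0.1313]
tool_rot: [[0.0, 0.0, 1.0], [-1.0, -0.0, 0.0], [0.0, -1.0, 0.0]]
contact_force: [-3.1, 0.9, 2.1]
opening: -0.001
```

servo_tool --increments '[{"dx":0,"dy":0,"dz":0.4,"ax":0,"ay":0,"az":0},{"dx":0,"dy":0,"dz":0.4,"ax":0,"ay":0,"az":0},{"dx":0,"dy":0,"dz":0.4,"ax":0,"ay":0,"az":0},{"dx":0,"dy":0,"dz":0.4,"ax":0,"ay":0,"az":0},{"dx":0,"dy":0,"dz":0.4,"ax":0,"ay":0,"az":0}]'

```text
time: 2.9
eef_pos: [0.4904, 0.0601, 0.1313]
tool_rot: [[0.0, 0.0, 1.0], [-1.0, 0.0, 0.0], [-0.0, -1.0, 0.0]]
contact_force: [-1.7, 2.1, 1.0]
opening: 0.003
```

servo_tool --increments '[{"dx":0,"dy":0,"dz":0.4,"ax":0,"ay":0,"az":0},{"dx":0,"dy":0,"dz":0.4,"ax":0,"ay":0,"az":0},{"dx":0,"dy":0,"dz":0.4,"ax":0,"ay":0,"az":0},{"dx":0,"dy":0,"dz":0.4,"ax":0,"ay":0,"az":0},{"dx":0,"dy":0,"dz":0.4,"ax":0,"ay":0,"az":0}]'

```text
time: 3.4
eef_pos: [0.5104, 0.0599, 0.1313]
tool_rot: [[-0.0, 0.0, 1.0], [-1.0, -0.0, -0.0], [0.0, -1.0, 0.0]]
contact_force: [-1.0, 0.1, 0.4]
opening: -0.001
```

servo_tool --increments '[{"dx":0,"dy":0,"dz":0.4,"ax":0,"ay":0,"az":0},{"dx":0,"dy":0,"dz":0.4,"ax":0,"ay":0,"az":0},{"dx":0,"dy":0,"dz":0.4,"ax":0,"ay":0,"az":0},{"dx":0,"dy":0,"dz":0,"ax":0,"ay":0,"az":0},{"dx":0,"dy":0,"dz":0,"ax":0,"ay":0,"az":0}]'

```text
time: 3.9
eef_pos: [0.5221, 0.06, 0.1313]
tool_rot: [[-0.0, -0.0, 1.0], [-1.0, 0.0, -0.0], [-0.0, -1.0, -0.0]]
contact_force: [-1.0, 0.2, -0.2]
opening: -0.003
```

Run:
```python
from h import *
s=get_state();print(s['time'],s['eef_pos'],s['contact_force'])
for n in("wrist","side"):cv2.imwrite(f"pics/{n}3.png",get_image(n)[:,:,::-1])
a=cv2.imread("pics/wrist3.png");b=cv2.imread("pics/side3.png")[130:290,200:350];b=cv2.resize(b,(394,420),interpolation=cv2.INTER_CUBIC)
cv2.imwrite("pics/c3.png",np.hstack([a[:,50:450],b]))
```

```text
3.9 [0.52206042 0.05999827 0.13125618] [-1.01013378  0.21392068 -0.17850808]
```

View pics/c3.png

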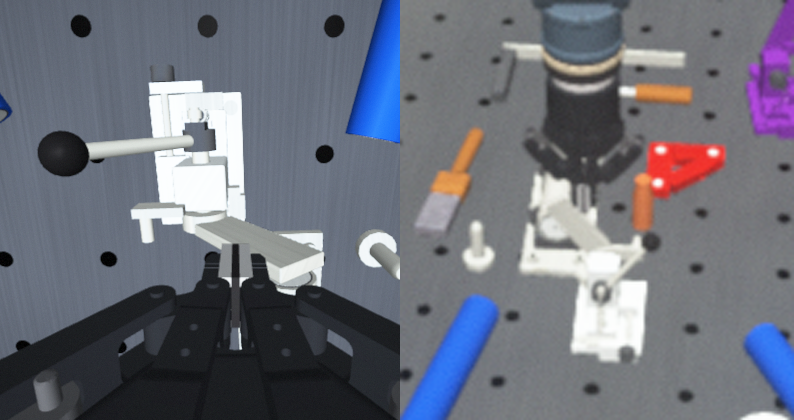

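The arm now leans about 35° over to the tube side and still rests on the fingers, so it hasn't snapped yet. I'll keep pushing.

servo_tool --increments '[{"dx":0,"dy":0,"dz":0.4,"ax":0,"ay":0,"az":0},{"dx":0,"dy":0,"dz":0.4,"ax":0,"ay":0,"az":0},{"dx":0,"dy":0,"dz":0.4,"ax":0,"ay":0,"az":0},{"dx":0,"dy":0,"dz":0.3,"ax":0,"ay":0,"az":0},{"dx":0,"dy":0,"dz":0,"ax":0,"ay":0,"az":0}]'

```text
time: 4.5
eef_pos: [0.5375, 0.06, 0.1312]
tool_rot: [[-0.0, -0.0, 1.0], [-1.0, -0.0, -0.0], [0.0, -1.0, -0.0]]
contact_force: [0.3, 0.4, 0.5]
opening: 0.005
```

Run:
```python
from h import *
s=get_state();print(s['time'],s['eef_pos'],s['contact_force'])
for n in("wrist","side"):cv2.imwrite(f"pics/{n}4.png",get_image(n)[:,:,::-1])
a=cv2.imread("pics/wrist4.png");b=cv2.imread("pics/side4.png")[130:290,200:350];b=cv2.resize(b,(394,420),interpolation=cv2.INTER_CUBIC)
cv2.imwrite("pics/c4.png",np.hstack([a[:,50:450],b]))
```

```text
4.5 [0.53745505 0.05998601 0.13115645] [0.3255889  0.36046663 0.53961656]
```

View pics/c4.png

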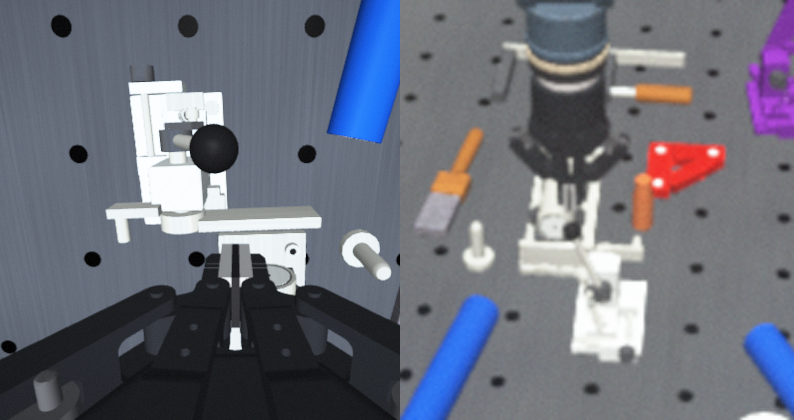

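The arm snapped down. It lies level at (260,217) and the lever ball is up at (213,148). I'll retreat upward and move behind the tube's rear end.

servo_tool --increments '[{"dx":0,"dy":-4,"dz":0,"ax":0,"ay":0,"az":0},{"dx":0,"dy":-4,"dz":0,"ax":0,"ay":0,"az":0},{"dx":3,"dy":-2,"dz":0.5,"ax":0,"ay":0,"az":0},{"dx":4,"dy":0,"dz":0.5,"ax":0,"ay":0,"az":0},{"dx":4,"dy":0,"dz":0.5,"ax":0,"ay":0,"az":0}]'

```text
time: 5.1
eef_pos: [0.5523, -0.0508, 0.2324]
tool_rot: [[0.002, 0.002, 1.0], [-1.0, -0.0, 0.002], [0.0, -1.0, 0.002]]
contact_force: [-0.2, 0.2, 0.8]
opening: -0.002
```

servo_tool --increments '[{"dx":4,"dy":0,"dz":0.5,"ax":0,"ay":0,"az":0},{"dx":4,"dy":0,"dz":0.5,"ax":0,"ay":0,"az":0},{"dx":4,"dy":0,"dz":0.5,"ax":0,"ay":0,"az":0},{"dx":4,"dy":0,"dz":0,"ax":0,"ay":-0.033,"az":0},{"dx":2.5,"dy":0,"dz":0,"ax":0,"ay":0,"az":0}]'

```text
time: 5.6
eef_pos: [0.5674, -0.2376, 0.231]
tool_rot: [[0.032, -0.0, 0.999], [-0.999, -0.0, 0.032], [0.0, -1.0, -0.0]]
contact_force: [-1.5, 0.8, 1.0]
opening: -0.0
```

Run:
```python
from h import *
s=get_state();print(s['time'],s['eef_pos'],s['contact_force'])
for p in [(152,237),(187,200),(110,247),(158,197),(146,257)]: print(p,onz("scene",p,.012))
for n in("wrist","scene"):cv2.imwrite(f"pics/{n}5.png",get_image(n)[:,:,::-1])
a=cv2.imread("pics/wrist5.png");b=cv2.imread("pics/scene5.png")[150:310,90:240];b=cv2.resize(b,(394,420),interpolation=cv2.INTER_CUBIC)
cv2.imwrite("pics/c5.png",np.hstack([a[:,80:480],b]))
```

```text
5.6 [ 0.56736964 -0.23762449  0.23102641] [-1.51776974  0.75971727  0.96841913]
(152, 237) [ 0.61528592 -0.32615818  0.012     ]
(187, 200) [ 0.43723781 -0.31858481  0.012     ]
(110, 247) [ 0.6823918  -0.40659785  0.012     ]
(158, 197) [ 0.45029063 -0.40803662  0.012     ]
(146, 257) [ 0.68607586 -0.29922065  0.012     ]
```

View pics/c5.png

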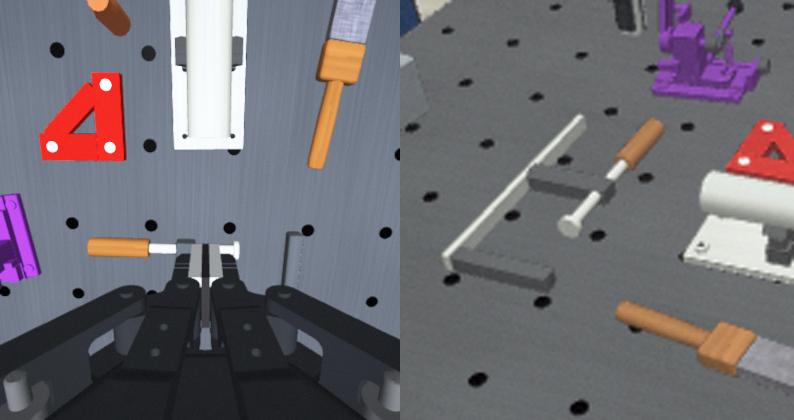

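The view shows the clamp behind at y ≈ -0.32 and the bed's rear edge at (208,150). The fingers will come down in free space behind the tube.

servo_tool --increments '[{"dx":0,"dy":4,"dz":0.3,"ax":0,"ay":0,"az":0},{"dx":0,"dy":4,"dz":0,"ax":0,"ay":0,"az":0},{"dx":0,"dy":4,"dz":0,"ax":0,"ay":0,"az":0},{"dx":0,"dy":4,"dz":0,"ax":0,"ay":0,"az":0},{"dx":0,"dy":1.5,"dz":0,"ax":0,"ay":0,"az":0}]'

```text
time: 6.2
eef_pos: [0.5684, -0.233, 0.0524]
tool_rot: [[0.034, -0.005, 0.999], [-0.999, 0.002, 0.034], [-0.003, -1.0, -0.005]]
contact_force: [-0.3, 0.4, -0.7]
opening: -0.004
```

servo_tool --increments '[{"dx":-0.6,"dy":0,"dz":0,"ax":0,"ay":0,"az":0},{"dx":-0.6,"dy":0,"dz":0,"ax":0,"ay":0,"az":0},{"dx":-0.6,"dy":0,"dz":0,"ax":0,"ay":0,"az":0},{"dx":-0.6,"dy":0,"dz":0,"ax":0,"ay":0,"az":0},{"dx":-0.2,"dy":0,"dz":0,"ax":0,"ay":0,"az":0}]'

```text
time: 6.7
eef_pos: [0.5704, -0.2081, 0.0574]
tool_rot: [[0.034, 0.001, 0.999], [-0.999, -0.0, 0.034], [0.0, -1.0, 0.001]]
contact_force: [-0.4, -0.6, 0.8]
opening: -0.001
```

servo_tool --increments '[{"dx":0,"dy":0,"dz":0,"ax":0,"ay":0,"az":0},{"dx":0,"dy":0,"dz":0,"ax":0,"ay":0,"az":0},{"dx":0,"dy":0,"dz":0,"ax":0,"ay":0,"az":0}]'

```text
time: 7.0
eef_pos: [0.57, -0.2091, 0.0564]
tool_rot: [[0.033, 0.0, 0.999], [-0.999, -0.0, 0.033], [0.0, -1.0, 0.0]]
contact_force: [-0.5, -0.1, 0.4]
opening: -0.001
```

Run:
```python
from h import *
s=get_state();print(s['time'],s['eef_pos'],s['contact_force'])
for n in("wrist","scene"):cv2.imwrite(f"pics/{n}6.png",get_image(n)[:,:,::-1])
a=cv2.imread("pics/wrist6.png");b=cv2.imread("pics/scene6.png")[150:310,190:340];b=cv2.resize(b,(394,420),interpolation=cv2.INTER_CUBIC)
cv2.imwrite("pics/c6.png",np.hstack([a[:,80:480],b]))
```

```text
7.0 [ 0.56999062 -0.20911679  0.05639169] [-0.49345533 -0.13412192  0.4110785 ]
```

View pics/c6.png

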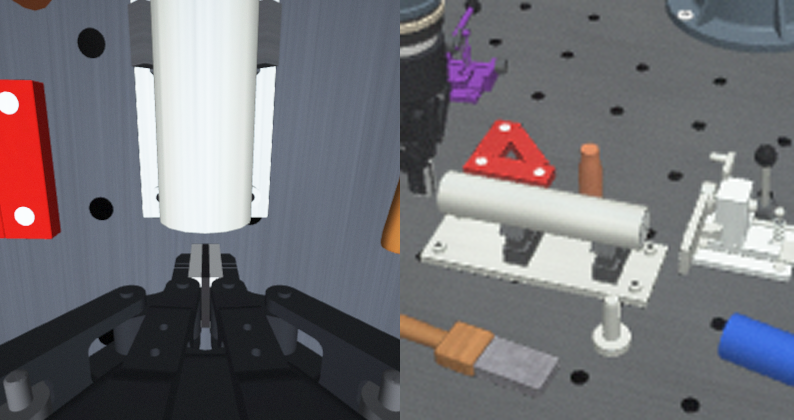

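The fingers are centred behind the tube's rear end, about 12 mm short. I'll approach slowly and read the forces.

servo_tool --increments '[{"dx":-0.3,"dy":0,"dz":0,"ax":0,"ay":0,"az":0},{"dx":-0.3,"dy":0,"dz":0,"ax":0,"ay":0,"az":0},{"dx":-0.3,"dy":0,"dz":0,"ax":0,"ay":0,"az":0},{"dx":-0.3,"dy":0,"dz":0,"ax":0,"ay":0,"az":0},{"dx":-0.3,"dy":0,"dz":0,"ax":0,"ay":0,"az":0}]'

```text
time: 7.6
eef_pos: [0.5695, -0.1941, 0.0563]
tool_rot: [[0.033, -0.0, 0.999], [-0.999, -0.001, 0.033], [0.001, -1.0, -0.0]]
contact_force: [-0.1, -3.4, -0.1]
opening: 0.0
```

servo_tool --increments '[{"dx":-0.2,"dy":0,"dz":0,"ax":0,"ay":0,"az":0},{"dx":-0.2,"dy":0,"dz":0,"ax":0,"ay":0,"az":0},{"dx":-0.2,"dy":0,"dz":0,"ax":0,"ay":0,"az":0},{"dx":-0.2,"dy":0,"dz":0,"ax":0,"ay":0,"az":0},{"dx":-0.2,"dy":0,"dz":0,"ax":0,"ay":0,"az":0}]'

```text
time: 8.1
eef_pos: [0.569, -0.1839, 0.0563]
tool_rot: [[0.033, -0.0, 0.999], [-0.999, -0.0, 0.033], [0.0, -1.0, -0.0]]
contact_force: [-1.3, -4.7, 1.0]
opening: -0.0
```

servo_tool --increments '[{"dx":-0.2,"dy":0,"dz":0,"ax":0,"ay":0,"az":0},{"dx":-0.2,"dy":0,"dz":0,"ax":0,"ay":0,"az":0},{"dx":-0.2,"dy":0,"dz":0,"ax":0,"ay":0,"az":0},{"dx":-0.2,"dy":0,"dz":0,"ax":0,"ay":0,"az":0},{"dx":-0.2,"dy":0,"dz":0,"ax":0,"ay":0,"az":0}]'

```text
time: 8.6
eef_pos: [0.5687, -0.1738, 0.0563]
tool_rot: [[0.033, -0.0, 0.999], [-0.999, -0.0, 0.033], [0.0, -1.0, -0.0]]
contact_force: [-1.1, -4.1, 0.0]
opening: -0.004
```

Sliding friction is about 4.3 N. From here I use finer steps.

servo_tool --increments '[{"dx":-0.2,"dy":0,"dz":0,"ax":0,"ay":0,"az":0},{"dx":-0.2,"dy":0,"dz":0,"ax":0,"ay":0,"az":0},{"dx":-0.2,"dy":0,"dz":0,"ax":0,"ay":0,"az":0},{"dx":-0.2,"dy":0,"dz":0,"ax":0,"ay":0,"az":0},{"dx":-0.2,"dy":0,"dz":0,"ax":0,"ay":0,"az":0}]'

```text
time: 9.1
eef_pos: [0.5684, -0.1638, 0.0563]
tool_rot: [[0.033, -0.0, 0.999], [-0.999, -0.0, 0.033], [0.0, -1.0, -0.0]]
contact_force: [-0.6, -5.0, 0.2]
opening: 0.002
```

Run:
```python
from h import *
s=get_state();print(s['time'],s['eef_pos'],s['contact_force'])
for n in("side","scene"):cv2.imwrite(f"pics/{n}7.png",get_image(n)[:,:,::-1])
a=cv2.imread("pics/side7.png")[180:280,230:330];b=cv2.imread("pics/scene7.png")[180:280,250:350]
cv2.imwrite("pics/c7.png",np.hstack([cv2.resize(q,(400,400),interpolation=cv2.INTER_CUBIC) for q in(a,b)]))
```

```text
9.1 [ 0.5683595  -0.16382865  0.05630049] [-0.61709154 -4.99898009  0.16465047]
```

View pics/c7.png

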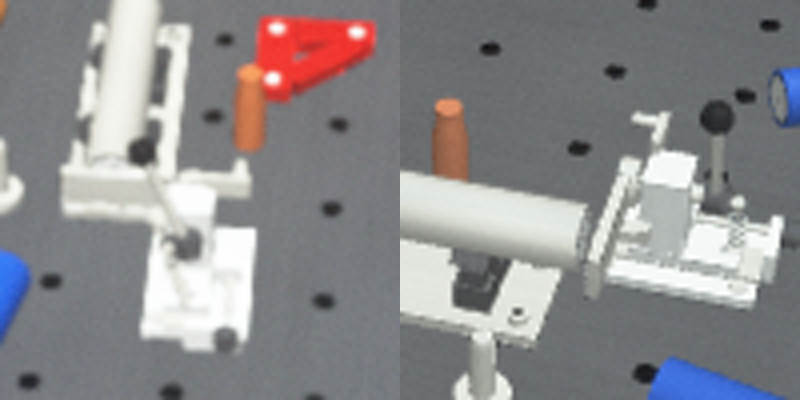

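servo_tool --increments '[{"dx":-0.1,"dy":0,"dz":0,"ax":0,"ay":0,"az":0},{"dx":-0.1,"dy":0,"dz":0,"ax":0,"ay":0,"az":0},{"dx":-0.1,"dy":0,"dz":0,"ax":0,"ay":0,"az":0},{"dx":-0.1,"dy":0,"dz":0,"ax":0,"ay":0,"az":0},{"dx":0,"dy":0,"dz":0,"ax":0,"ay":0,"az":0}]'

```text
time: 9.7
eef_pos: [0.5682, -0.1599, 0.0563]
tool_rot: [[0.033, -0.0, 0.999], [-0.999, -0.0, 0.033], [0.0, -1.0, -0.0]]
contact_force: [-1.8, -4.5, 1.9]
opening: -0.001
```

Run:
```python
from h import *
for n in("side","scene"):cv2.imwrite(f"pics/{n}8.png",get_image(n)[:,:,::-1])
a=cv2.imread("pics/side8.png")[190:240,235:285];b=cv2.imread("pics/scene8.png")[210:260,270:320]
cv2.imwrite("pics/c8.png",np.hstack([cv2.resize(q,(400,400),interpolation=cv2.INTER_CUBIC) for q in(a,b)]))
```

```text
(no output)
```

View pics/c8.png

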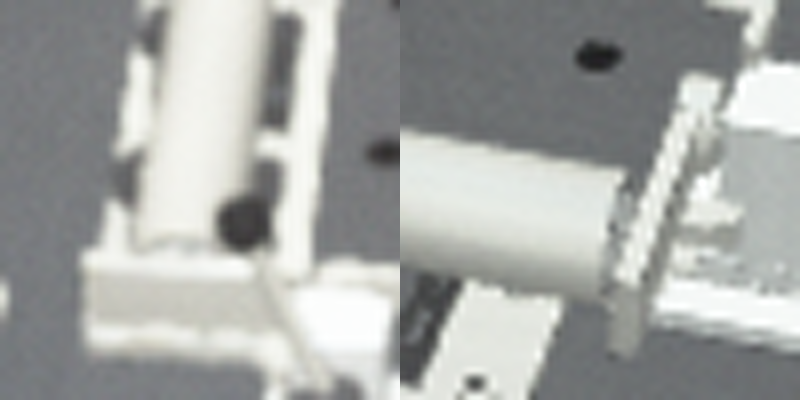

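Run:
```python
from h import *
P=lambda x,y:(270+(x-400)/8,210+y/8)
for p in [(685,75),(615,280)]: print('arm',onz("scene",P(*p),.077))
print('tube top front',onz("scene",P(622,168),.0832))
```

```text
arm [0.4984072  0.05687377 0.077     ]
arm [0.59807185 0.06211068 0.077     ]
tube top front [0.55569802 0.05213301 0.0832    ]
```

servo_tool --increments '[{"dx":-0.04,"dy":0,"dz":0,"ax":0,"ay":0,"az":0},{"dx":-0.04,"dy":0,"dz":0,"ax":0,"ay":0,"az":0},{"dx":-0.04,"dy":0,"dz":0,"ax":0,"ay":0,"az":0},{"dx":0,"dy":0,"dz":0,"ax":0,"ay":0,"az":0}]'

```text
time: 10.2
eef_pos: [0.5682, -0.1589, 0.0563]
tool_rot: [[0.033, -0.0, 0.999], [-0.999, -0.0, 0.033], [0.0, -1.0, -0.0]]
contact_force: [-1.6, -5.1, 1.5]
opening: 0.0
```

servo_tool --increments '[{"dx":-0.05,"dy":0,"dz":0,"ax":0,"ay":0,"az":0},{"dx":-0.05,"dy":0,"dz":0,"ax":0,"ay":0,"az":0},{"dx":-0.05,"dy":0,"dz":0,"ax":0,"ay":0,"az":0},{"dx":-0.05,"dy":0,"dz":0,"ax":0,"ay":0,"az":0}]'

```text
time: 10.6
eef_pos: [0.5681, -0.157, 0.0563]
tool_rot: [[0.033, -0.0, 0.999], [-0.999, -0.0, 0.033], [0.0, -1.0, -0.0]]
contact_force: [-0.7, -6.0, 1.0]
opening: -0.0
```

servo_tool --increments '[{"dx":-0.03,"dy":0,"dz":0,"ax":0,"ay":0,"az":0},{"dx":-0.03,"dy":0,"dz":0,"ax":0,"ay":0,"az":0}]'

```text
time: 10.8
eef_pos: [0.5681, -0.1563, 0.0563]
tool_rot: [[0.033, -0.0, 0.999], [-0.999, -0.0, 0.033], [0.0, -1.0, -0.0]]
contact_force: [-1.7, -6.1, 1.7]
opening: -0.003
```

servo_tool --increments '[{"dx":-0.03,"dy":0,"dz":0,"ax":0,"ay":0,"az":0}]'

```text
time: 10.9
eef_pos: [0.5681, -0.156, 0.0563]
tool_rot: [[0.033, -0.0, 0.999], [-0.999, -0.0, 0.033], [0.0, -1.0, -0.0]]
contact_force: [-1.7, -4.8, 2.0]
opening: -0.002
```

servo_tool --increments '[{"dx":-0.03,"dy":0,"dz":0,"ax":0,"ay":0,"az":0}]'

```text
time: 11.0
eef_pos: [0.5681, -0.1558, 0.0563]
tool_rot: [[0.033, -0.0, 0.999], [-0.999, -0.0, 0.033], [0.0, -1.0, -0.0]]
contact_force: [-0.8, -6.0, 1.0]
opening: 0.001
```

servo_tool --increments '[{"dx":0,"dy":0,"dz":0,"ax":0,"ay":0,"az":0}]'

```text
time: 11.1
eef_pos: [0.5681, -0.1557, 0.0563]
tool_rot: [[0.033, -0.0, 0.999], [-0.999, -0.0, 0.033], [0.0, -1.0, -0.0]]
contact_force: [-1.6, -5.6, 1.9]
opening: -0.002
```

servo_tool --increments '[{"dx":-0.03,"dy":0,"dz":0,"ax":0,"ay":0,"az":0},{"dx":-0.03,"dy":0,"dz":0,"ax":0,"ay":0,"az":0}]'

```text
time: 11.3
eef_pos: [0.5681, -0.1552, 0.0563]
tool_rot: [[0.033, -0.0, 0.999], [-0.999, -0.0, 0.033], [0.0, -1.0, -0.0]]
contact_force: [-1.7, -5.4, 1.7]
opening: 0.001
```

servo_tool --increments '[{"dx":-0.03,"dy":0,"dz":0,"ax":0,"ay":0,"az":0}]'

```text
time: 11.4
eef_pos: [0.5681, -0.1549, 0.0563]
tool_rot: [[0.033, -0.0, 0.999], [-0.999, -0.0, 0.033], [0.0, -1.0, -0.0]]
contact_force: [-1.8, -5.8, 1.6]
opening: -0.004
```

servo_tool --increments '[{"dx":-0.03,"dy":0,"dz":0,"ax":0,"ay":0,"az":0}]'

```text
time: 11.5
eef_pos: [0.5681, -0.1546, 0.0563]
tool_rot: [[0.033, -0.0, 0.999], [-0.999, -0.0, 0.033], [0.0, -1.0, -0.0]]
contact_force: [-1.7, -5.6, 1.2]
opening: -0.002
```

servo_tool --increments '[{"dx":-0.03,"dy":0,"dz":0,"ax":0,"ay":0,"az":0}]'

```text
time: 11.6
eef_pos: [0.5681, -0.1543, 0.0563]
tool_rot: [[0.033, -0.0, 0.999], [-0.999, -0.0, 0.033], [0.0, -1.0, -0.0]]
contact_force: [-1.6, -5.7, 0.4]
opening: -0.003
```

servo_tool --increments '[{"dx":-0.03,"dy":0,"dz":0,"ax":0,"ay":0,"az":0}]'

```text
time: 11.7
eef_pos: [0.568, -0.1539, 0.0563]
tool_rot: [[0.033, -0.0, 0.999], [-0.999, -0.0, 0.033], [0.0, -1.0, -0.0]]
contact_force: [-1.1, -5.9, 1.9]
opening: -0.001
```

servo_tool --increments '[{"dx":-0.03,"dy":0,"dz":0,"ax":0,"ay":0,"az":0}]'

```text
time: 11.8
eef_pos: [0.5681, -0.1539, 0.0563]
tool_rot: [[0.033, -0.0, 0.999], [-0.999, -0.001, 0.033], [0.001, -1.0, -0.0]]
contact_force: [-1.6, -7.4, 1.0]
opening: 0.001
```

servo_tool --increments '[{"dx":0,"dy":0,"dz":0,"ax":0,"ay":0,"az":0}]'

```text
time: 11.9
eef_pos: [0.5681, -0.1539, 0.0564]
tool_rot: [[0.033, -0.0, 0.999], [-0.999, -0.001, 0.033], [0.001, -1.0, -0.0]]
contact_force: [-0.7, -6.5, 1.2]
opening: 0.003
```

servo_tool --increments '[{"dx":-0.02,"dy":0,"dz":0,"ax":0,"ay":0,"az":0}]'

```text
time: 12.0
eef_pos: [0.5681, -0.1539, 0.0564]
tool_rot: [[0.033, -0.0, 0.999], [-0.999, -0.001, 0.033], [0.001, -1.0, -0.0]]
contact_force: [-0.4, -8.4, 1.8]
opening: 0.001
```

Contact is clear: the position stands still while the force climbs. I'll press on to about 6 N above friction.

servo_tool --increments '[{"dx":-0.02,"dy":0,"dz":0,"ax":0,"ay":0,"az":0}]'

```text
time: 12.1
eef_pos: [0.5681, -0.1539, 0.0563]
tool_rot: [[0.032, -0.0, 0.999], [-0.999, -0.002, 0.032], [0.002, -1.0, -0.0]]
contact_force: [-1.6, -9.3, 0.2]
opening: -0.0
```

servo_tool --increments '[{"dx":-0.02,"dy":0,"dz":0,"ax":0,"ay":0,"az":0}]'

```text
time: 12.2
eef_pos: [0.5681, -0.1538, 0.0564]
tool_rot: [[0.032, -0.0, 0.999], [-0.999, -0.002, 0.032], [0.002, -1.0, -0.0]]
contact_force: [-1.4, -10.1, 1.0]
opening: 0.002
```

servo_tool --increments '[{"dx":-0.02,"dy":0,"dz":0,"ax":0,"ay":0,"az":0}]'

```text
time: 12.3
eef_pos: [0.5681, -0.1538, 0.0564]
tool_rot: [[0.032, -0.0, 0.999], [-0.999, -0.002, 0.032], [0.002, -1.0, -0.0]]
contact_force: [-1.0, -10.6, 1.0]
opening: -0.002
```

servo_tool --increments '[{"dx":-0.01,"dy":0,"dz":0,"ax":0,"ay":0,"az":0},{"dx":0,"dy":0,"dz":0,"ax":0,"ay":0,"az":0}]'

```text
time: 12.5
eef_pos: [0.5681, -0.1538, 0.0564]
tool_rot: [[0.032, -0.0, 0.999], [-0.999, -0.002, 0.032], [0.002, -1.0, -0.0]]
contact_force: [-1.8, -10.8, 0.6]
opening: 0.003
```

servo_tool --increments '[{"dx":0,"dy":0,"dz":0,"ax":0,"ay":0,"az":0},{"dx":0,"dy":0,"dz":0,"ax":0,"ay":0,"az":0}]'

```text
time: 12.7
eef_pos: [0.5681, -0.1539, 0.0564]
tool_rot: [[0.032, 0.0, 0.999], [-0.999, -0.002, 0.032], [0.002, -1.0, -0.0]]
contact_force: [-1.9, -10.7, 1.2]
opening: -0.002
```

servo_tool --increments '[{"dx":-0.02,"dy":0,"dz":0,"ax":0,"ay":0,"az":0},{"dx":-0.01,"dy":0,"dz":0,"ax":0,"ay":0,"az":0}]'

```text
time: 12.9
eef_pos: [0.5681, -0.1538, 0.0564]
tool_rot: [[0.032, -0.0, 0.999], [-0.999, -0.003, 0.032], [0.003, -1.0, -0.0]]
contact_force: [-1.4, -11.4, 0.3]
opening: 0.001
```

servo_tool --increments '[{"dx":0,"dy":0,"dz":0,"ax":0,"ay":0,"az":0},{"dx":0,"dy":0,"dz":0,"ax":0,"ay":0,"az":0},{"dx":0,"dy":0,"dz":0,"ax":0,"ay":0,"az":0},{"dx":0,"dy":0,"dz":0,"ax":0,"ay":0,"az":0},{"dx":0,"dy":0,"dz":0,"ax":0,"ay":0,"az":0}]'

```text
time: 13.4
eef_pos: [0.5681, -0.1538, 0.0564]
tool_rot: [[0.032, 0.0, 0.999], [-0.999, -0.003, 0.032], [0.003, -1.0, -0.0]]
contact_force: [-1.3, -10.9, 1.6]
opening: 0.001
```

servo_tool --increments '[{"dx":-0.02,"dy":0,"dz":0,"ax":0,"ay":0,"az":0},{"dx":-0.02,"dy":0,"dz":0,"ax":0,"ay":0,"az":0}]'

```text
time: 13.6
eef_pos: [0.5681, -0.1538, 0.0565]
tool_rot: [[0.032, 0.0, 0.999], [-0.999, -0.004, 0.032], [0.004, -1.0, 0.0]]
contact_force: [-2.0, -14.6, 0.4]
opening: -0.0
```

servo_tool --increments '[{"dx":0,"dy":0,"dz":0,"ax":0,"ay":0,"az":0},{"dx":0,"dy":0,"dz":0,"ax":0,"ay":0,"az":0},{"dx":0,"dy":0,"dz":0,"ax":0,"ay":0,"az":0},{"dx":0,"dy":0,"dz":0,"ax":0,"ay":0,"az":0},{"dx":0,"dy":0,"dz":0,"ax":0,"ay":0,"az":0}]'

```text
time: 14.1
eef_pos: [0.5681, -0.1538, 0.0564]
tool_rot: [[0.032, 0.0, 1.0], [-0.999, -0.003, 0.032], [0.003, -1.0, -0.0]]
contact_force: [-1.3, -14.2, 1.1]
opening: -0.001
```

The press was held at about 8–9 N net and the position didn't move, so the foot held. I'll back straight off and then rise.

servo_tool --increments '[{"dx":0.2,"dy":0,"dz":0,"ax":0,"ay":0,"az":0},{"dx":1,"dy":0,"dz":0,"ax":0,"ay":0,"az":0},{"dx":2,"dy":0,"dz":0,"ax":0,"ay":0,"az":0},{"dx":1,"dy":0,"dz":0,"ax":0,"ay":0,"az":0},{"dx":0,"dy":-3,"dz":0,"ax":0,"ay":0,"az":0}]'

```text
time: 14.6
eef_pos: [0.5672, -0.1942, 0.083]
tool_rot: [[0.032, -0.006, 0.999], [-0.999, 0.003, 0.032], [-0.003, -1.0, -0.006]]
contact_force: [-0.9, 0.1, -0.8]
opening: 0.002
```

servo_tool --increments '[{"dx":0,"dy":-4,"dz":0,"ax":0,"ay":0,"az":0},{"dx":0,"dy":-4,"dz":0,"ax":0,"ay":0,"az":0},{"dx":0,"dy":-4,"dz":0,"ax":0,"ay":0,"az":0},{"dx":0,"dy":-4,"dz":0,"ax":0,"ay":0,"az":0},{"dx":-4,"dy":-2,"dz":0,"ax":0,"ay":0,"az":0}]'

```text
time: 15.1
eef_pos: [0.5692, -0.1565, 0.2694]
tool_rot: [[0.029, 0.004, 1.0], [-1.0, -0.001, 0.029], [0.001, -1.0, 0.004]]
contact_force: [2.2, 1.2, 1.0]
opening: 0.0
```

servo_tool --increments '[{"dx":-4.5,"dy":0,"dz":0,"ax":0,"ay":0,"az":0},{"dx":-4.5,"dy":0,"dz":0,"ax":0,"ay":0,"az":0},{"dx":-4.5,"dy":0,"dz":0,"ax":0,"ay":0,"az":0},{"dx":-2,"dy":0,"dz":0,"ax":0,"ay":0,"az":0},{"dx":0,"dy":0,"dz":0,"ax":0,"ay":0,"az":0}]'

```text
time: 15.6
eef_pos: [0.5628, 0.0039, 0.2663]
tool_rot: [[0.037, -0.0, 0.999], [-0.999, 0.001, 0.037], [-0.001, -1.0, -0.0]]
contact_force: [-0.7, -0.3, -0.2]
opening: -0.003
```

Run:
```python
from h import *
s=get_state();print(s['time'],s['eef_pos'],s['contact_force'])
np.savez("st9.npz",p=s['eef_pos'],R=s['tool_rot'])
for n in("wrist","side"):cv2.imwrite(f"pics/{n}9.png",get_image(n)[:,:,::-1])
a=cv2.imread("pics/wrist9.png");b=cv2.imread("pics/side9.png")[160:280,210:330]
cv2.imwrite("pics/c9.png",np.hstack([a[:,80:480],cv2.resize(b,(394,420),interpolation=cv2.INTER_CUBIC)]))
cv2.imwrite("pics/w9.png",cv2.resize(a[40:240,130:400],None,fx=2.9,fy=2.9,interpolation=cv2.INTER_CUBIC))
```

```text
15.6 [0.56277769 0.00385059 0.26629635] [-0.67848508 -0.25683281 -0.24977408]
```

View pics/c9.png

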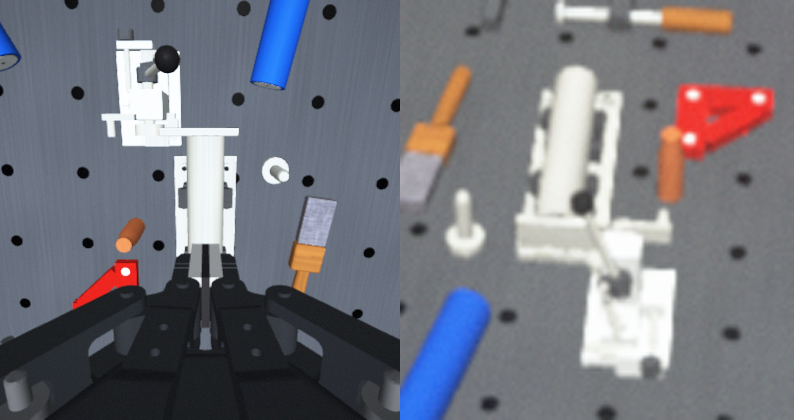

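View pics/w9.png

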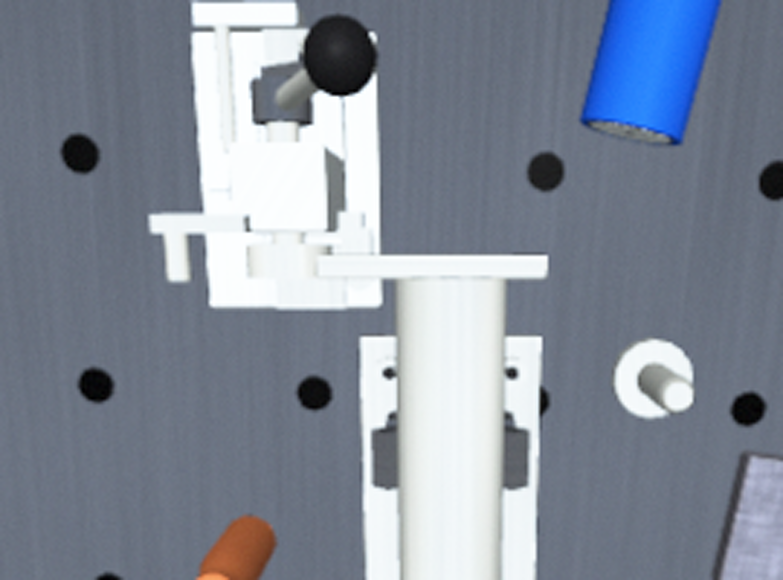

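The tube's front end sits on the arm and the arm is level at (200,131). The lever ball is at (166,58) in the left half. Next come the ball's position and a check on the foot.

Run:
```python
from h import *
z=np.load("st9.npz");st=dict(eef_pos=z['p'],tool_rot=z['R'])
P=lambda x,y:(130+x/2.9,40+y/2.9)
for l,p,h in [("ball",(339,55),.147),("footBR",(381,306),.01),("footBL",(211,307),.01),("footTL",(193,32),.01),("armR far",(547,256),.077),("armR near",(547,277),.077),("bedTL",(360,337),.01),("bedTR",(541,337),.01)]:
    w=onz("wrist",P(*p),h,st); print(l,w.round(4),"tool cm",(st['tool_rot'].T@(w-st['eef_pos'])*100).round(2))
```

```text
ball [0.5292 0.1168 0.147 ] tool cm [-11.4   11.94  -2.94]
footBR [0.5315 0.0407 0.01  ] tool cm [-3.77 25.64 -2.98]
footBL [0.4573 0.0375 0.01  ] tool cm [ -3.72  25.64 -10.41]
footTL [0.4537 0.1469 0.01  ] tool cm [-14.66  25.65 -10.37]
armR far [0.5955 0.0657 0.077 ] tool cm [-6.04 18.94  3.5 ]
armR near [0.596  0.0584 0.077 ] tool cm [-5.31 18.94  3.52]
bedTL [0.5225 0.027  0.01  ] tool cm [-2.42 25.63 -3.93]
bedTR [0.6022 0.03   0.01  ] tool cm [-2.43 25.63  4.04]
```

The foot corners match the first reading within 0.4 mm. I'll move beside the ball on its -y side and descend.

servo_tool --increments '[{"dx":-3.8,"dy":0,"dz":0.5,"ax":0,"ay":0,"az":0},{"dx":-3.8,"dy":0,"dz":0.5,"ax":0,"ay":0,"az":0},{"dx":-3.8,"dy":0,"dz":0.5,"ax":0,"ay":0,"az":0},{"dx":0,"dy":0,"dz":0,"ax":0,"ay":0,"az":0},{"dx":0,"dy":2,"dz":0,"ax":0,"ay":0,"az":0}]'

```text
time: 16.2
eef_pos: [0.5758, 0.1154, 0.2479]
tool_rot: [[0.033, 0.004, 0.999], [-0.999, 0.001, 0.033], [-0.001, -1.0, 0.004]]
contact_force: [0.7, 0.2, -0.8]
opening: -0.002
```

servo_tool --increments '[{"dx":0,"dy":4,"dz":0,"ax":0,"ay":0,"az":0},{"dx":0,"dy":4,"dz":0,"ax":0,"ay":0,"az":0},{"dx":0,"dy":3,"dz":0,"ax":0,"ay":0,"az":0},{"dx":0,"dy":1.6,"dz":0,"ax":0,"ay":0,"az":0},{"dx":0,"dy":0,"dz":0,"ax":0,"ay":0,"az":0}]'

```text
time: 16.7
eef_pos: [0.5729, 0.1135, 0.1178]
tool_rot: [[0.031, -0.005, 1.0], [-1.0, -0.001, 0.031], [0.001, -1.0, -0.005]]
contact_force: [-0.4, -0.1, -0.6]
opening: -0.004
```

Run:
```python
from h import *
s=get_state();print(s['time'],s['eef_pos'],s['contact_force'])
cv2.imwrite("pics/wrist10.png",get_image("wrist")[:,:,::-1])
```

```text
16.7 [0.57289293 0.11352938 0.11775793] [-0.36196241 -0.05361959 -0.61643649]
```

View pics/wrist10.png

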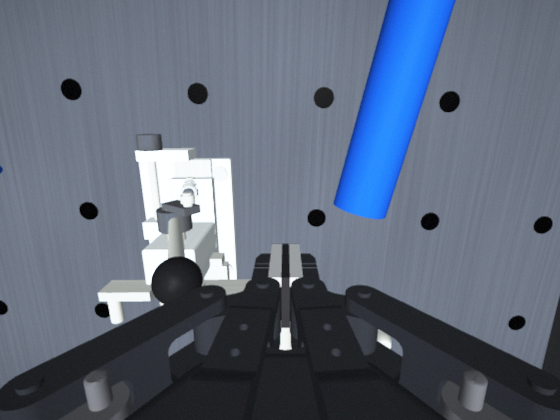

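The ball at (177,280) is left of the fingers with a clear gap of about 19 mm. I'll raise 0.7 cm and push to the stop's +y.

servo_tool --increments '[{"dx":-0.2,"dy":-0.7,"dz":0,"ax":0,"ay":0,"az":0},{"dx":0,"dy":0,"dz":-0.5,"ax":0,"ay":0,"az":0},{"dx":0,"dy":0,"dz":-0.5,"ax":0,"ay":0,"az":0},{"dx":0,"dy":0,"dz":-0.5,"ax":0,"ay":0,"az":0},{"dx":0,"dy":0,"dz":-0.5,"ax":0,"ay":0,"az":0}]'

```text
time: 17.25
eef_pos: [0.5536, 0.1169, 0.1276]
tool_rot: [[0.033, 0.0, 0.999], [-0.999, 0.0, 0.033], [-0.0, -1.0, 0.0]]
contact_force: [0.7, 0.2, 0.1]
opening: 0.004
```

servo_tool --increments '[{"dx":0,"dy":0,"dz":-0.4,"ax":0,"ay":0,"az":0},{"dx":0,"dy":0,"dz":-0.4,"ax":0,"ay":0,"az":0},{"dx":0,"dy":0,"dz":-0.4,"ax":0,"ay":0,"az":0},{"dx":0,"dy":0,"dz":-0.4,"ax":0,"ay":0,"az":0}]'

```text
time: 17.65
eef_pos: [0.5397, 0.1167, 0.1284]
tool_rot: [[0.033, 0.004, 0.999], [-0.999, 0.001, 0.033], [-0.001, -1.0, 0.004]]
contact_force: [4.4, -0.2, 3.6]
opening: 0.001
```

servo_tool --increments '[{"dx":0,"dy":0,"dz":-0.4,"ax":0,"ay":0,"az":0},{"dx":0,"dy":0,"dz":-0.4,"ax":0,"ay":0,"az":0},{"dx":0,"dy":0,"dz":-0.4,"ax":0,"ay":0,"az":0},{"dx":0,"dy":0,"dz":-0.4,"ax":0,"ay":0,"az":0},{"dx":0,"dy":0,"dz":-0.4,"ax":0,"ay":0,"az":0}]'

```text
time: 18.15
eef_pos: [0.5175, 0.1156, 0.1271]
tool_rot: [[0.033, -0.001, 0.999], [-0.999, -0.0, 0.033], [0.0, -1.0, -0.001]]
contact_force: [1.4, -0.4, 1.7]
opening: -0.001
```

Run:
```python
from h import *
s=get_state();print(s['time'],s['eef_pos'],s['contact_force'])
cv2.imwrite("pics/wrist11.png",get_image("wrist")[:,:,::-1])
```

```text
18.15 [0.51751527 0.11561362 0.1270668 ] [ 1.44611286 -0.37222486  1.69040698]
```

View pics/wrist11.png

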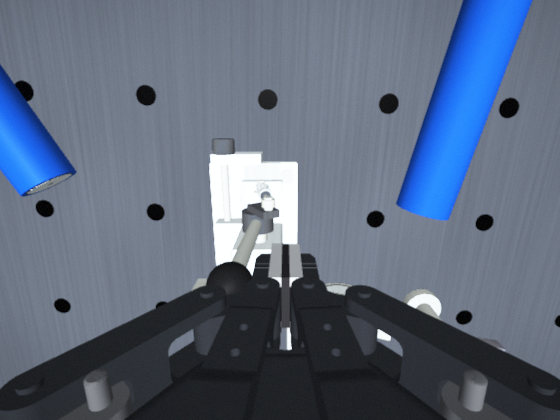

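The ball at (230,280) is against the fingers and swinging over with a light push. I'll continue.

servo_tool --increments '[{"dx":0,"dy":0,"dz":-0.4,"ax":0,"ay":0,"az":0},{"dx":0,"dy":0,"dz":-0.4,"ax":0,"ay":0,"az":0},{"dx":0,"dy":0,"dz":-0.4,"ax":0,"ay":0,"az":0},{"dx":0,"dy":0,"dz":-0.4,"ax":0,"ay":0,"az":0},{"dx":0,"dy":0,"dz":-0.4,"ax":0,"ay":0,"az":0}]'

```text
time: 18.7
eef_pos: [0.4974, 0.1149, 0.1269]
tool_rot: [[0.033, -0.001, 0.999], [-0.999, -0.0, 0.033], [0.0, -1.0, -0.001]]
contact_force: [1.6, -0.9, -1.7]
opening: -0.0
```

servo_tool --increments '[{"dx":0,"dy":0,"dz":-0.4,"ax":0,"ay":0,"az":0},{"dx":0,"dy":0,"dz":-0.4,"ax":0,"ay":0,"az":0},{"dx":0,"dy":0,"dz":-0.4,"ax":0,"ay":0,"az":0},{"dx":0,"dy":0,"dz":-0.4,"ax":0,"ay":0,"az":0}]'

```text
time: 19.1
eef_pos: [0.4818, 0.1145, 0.1273]
tool_rot: [[0.033, -0.0, 0.999], [-0.999, 0.0, 0.033], [-0.0, -1.0, -0.0]]
contact_force: [0.6, -0.2, -0.6]
opening: -0.002
```

Run:
```python
from h import *
s=get_state();print(s['time'],s['eef_pos'],s['contact_force'])
a=get_image("wrist")[:,:,::-1];b=get_image("side")[160:280,210:330,::-1]
cv2.imwrite("pics/c12.png",np.hstack([a[:,80:480],cv2.resize(b,(394,420),interpolation=cv2.INTER_CUBIC)]))
```

```text
19.1 [0.4817551  0.11448346 0.12726123] [ 0.59838008 -0.17149581 -0.57060305]
```

View pics/c12.png

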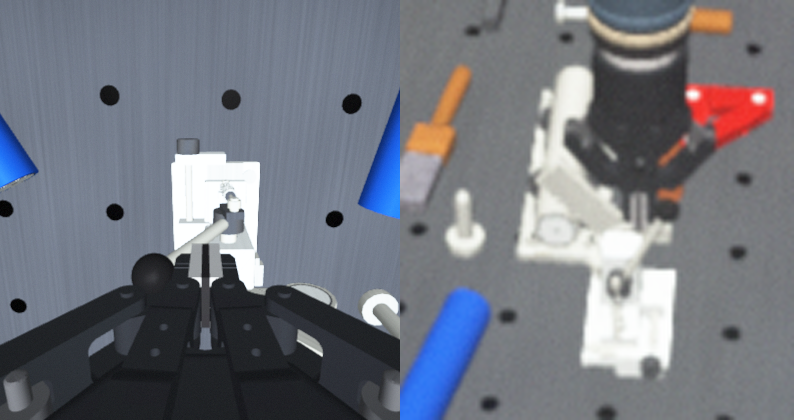

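The arm is half way up and near the snap point, so I'll keep going.

servo_tool --increments '[{"dx":0,"dy":0,"dz":-0.4,"ax":0,"ay":0,"az":0},{"dx":0,"dy":0,"dz":-0.4,"ax":0,"ay":0,"az":0},{"dx":0,"dy":0,"dz":-0.4,"ax":0,"ay":0,"az":0},{"dx":0,"dy":0,"dz":-0.4,"ax":0,"ay":0,"az":0},{"dx":0,"dy":0,"dz":0,"ax":0,"ay":0,"az":0}]'

```text
time: 19.7
eef_pos: [0.4654, 0.1139, 0.1273]
tool_rot: [[0.033, -0.001, 0.999], [-0.999, -0.0, 0.033], [0.0, -1.0, -0.001]]
contact_force: [-0.5, -0.2, 0.3]
opening: 0.003
```

Run:
```python
from h import *
s=get_state();print(s['time'],s['eef_pos'],s['contact_force'])
a=get_image("wrist")[:,:,::-1];b=get_image("side")[160:280,210:330,::-1]
cv2.imwrite("pics/c13.png",np.hstack([a[:,80:480],cv2.resize(b,(394,420),interpolation=cv2.INTER_CUBIC)]))
```

```text
19.7 [0.46535861 0.11387505 0.12728512] [-0.47594497 -0.18190412  0.2879723 ]
```

View pics/c13.png

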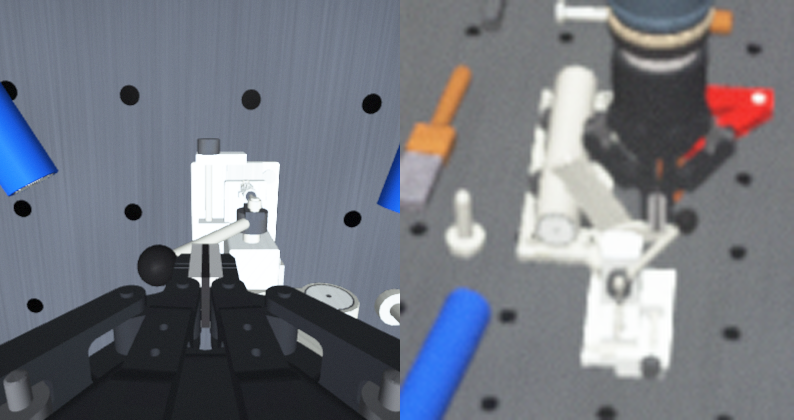

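servo_tool --increments '[{"dx":0,"dy":0,"dz":-0.4,"ax":0,"ay":0,"az":0},{"dx":0,"dy":0,"dz":-0.4,"ax":0,"ay":0,"az":0},{"dx":0,"dy":0,"dz":-0.4,"ax":0,"ay":0,"az":0},{"dx":0,"dy":0,"dz":0,"ax":0,"ay":0,"az":0},{"dx":0,"dy":0,"dz":0,"ax":0,"ay":0,"az":0}]'

```text
time: 20.3
eef_pos: [0.4542, 0.1136, 0.1274]
tool_rot: [[0.033, 0.0, 0.999], [-0.999, 0.0, 0.033], [-0.0, -1.0, 0.0]]
contact_force: [0.2, -0.1, -0.7]
opening: -0.002
```

Run:
```python
from h import *
s=get_state();print(s['time'],s['eef_pos'],s['contact_force'])
a=get_image("wrist")[:,:,::-1];b=get_image("side")[160:280,210:330,::-1]
cv2.imwrite("pics/c14.png",np.hstack([a[:,80:480],cv2.resize(b,(394,420),interpolation=cv2.INTER_CUBIC)]))
```

```text
20.3 [0.45418407 0.11358237 0.12738227] [ 0.22118808 -0.1363191  -0.68731641]
```

View pics/c14.png

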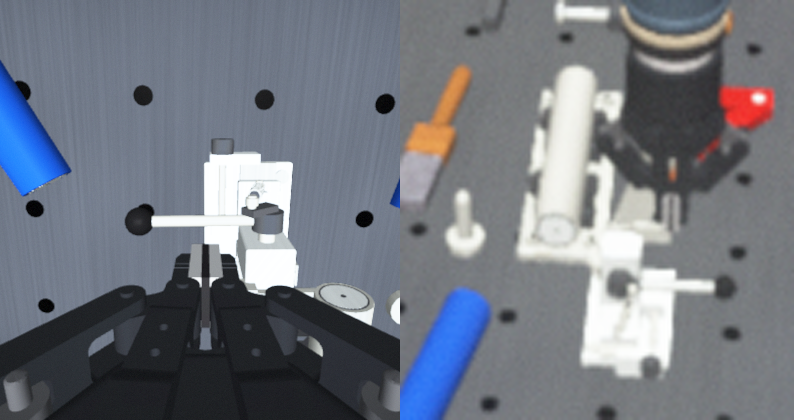

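The arm snapped back up and the lever is level at (200,220). I'll retreat straight up and check.

servo_tool --increments '[{"dx":0,"dy":-4,"dz":0,"ax":0,"ay":0,"az":0},{"dx":0,"dy":-4,"dz":0,"ax":0,"ay":0,"az":0},{"dx":0,"dy":-4,"dz":0,"ax":0,"ay":0,"az":0},{"dx":2,"dy":-2,"dz":2,"ax":0,"ay":0,"az":0},{"dx":3,"dy":0,"dz":3,"ax":0,"ay":0,"az":0}]'

```text
time: 20.9
eef_pos: [0.5072, 0.0659, 0.2712]
tool_rot: [[0.036, 0.006, 0.999], [-0.999, 0.001, 0.036], [-0.001, -1.0, 0.006]]
contact_force: [0.4, 1.1, -0.2]
opening: 0.001
```

servo_tool --increments '[{"dx":3,"dy":0,"dz":3,"ax":0,"ay":0,"az":0},{"dx":3,"dy":0,"dz":2,"ax":0,"ay":0,"az":0},{"dx":2,"dy":0,"dz":0,"ax":0,"ay":0,"az":0},{"dx":0,"dy":0,"dz":0,"ax":0,"ay":0,"az":0},{"dx":0,"dy":0,"dz":0,"ax":0,"ay":0,"az":0}]'

```text
time: 21.4
eef_pos: [0.5584, -0.0132, 0.2671]
tool_rot: [[0.032, -0.001, 0.999], [-0.999, 0.0, 0.032], [-0.0, -1.0, -0.001]]
contact_force: [1.2, 0.8, 0.2]
opening: 0.003
```

Run:
```python
from h import *
s=get_state();print(s['time'],s['eef_pos'],s['contact_force'])
np.savez("st15.npz",p=s['eef_pos'],R=s['tool_rot'])
a=get_image("wrist")[:,:,::-1];cv2.imwrite("pics/wrist15.png",a);cv2.imwrite("pics/scene15.png",get_image("scene")[:,:,::-1])
cv2.imwrite("pics/w15.png",cv2.resize(a[40:240,130:400],None,fx=2.9,fy=2.9,interpolation=cv2.INTER_CUBIC))
```

```text
21.4 [ 0.55836334 -0.01319533  0.26705141] [1.23184744 0.83229288 0.22168434]
```

View pics/w15.png

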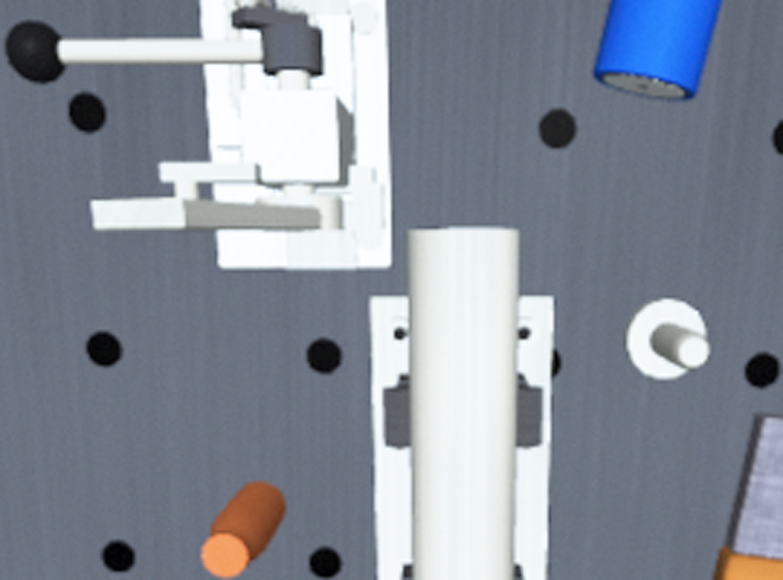

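View pics/scene15.png

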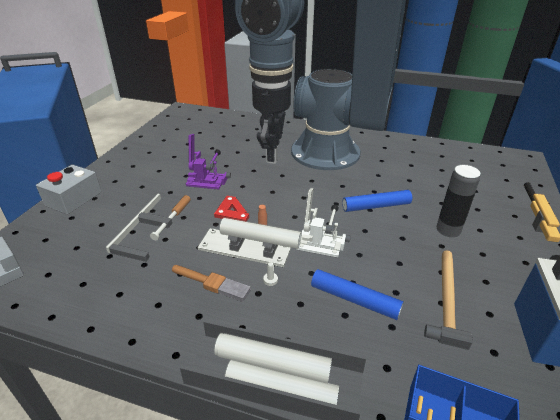

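Run:
```python
from h import *
z=np.load("st15.npz");st=dict(eef_pos=z['p'],tool_rot=z['R'])
P=lambda x,y:(130+x/2.9,40+y/2.9)
for l,p,h in [("footBR",(391,266),.01),("footBL",(219,268),.01),("tubefrontTop",(464,228),.0832),("armtipA",(91,200),.147),("armtipB",(95,229),.147),("bolt",(667,339),.01)]:
    print(l,onz("wrist",P(*p),h,st).round(4))
print(job_done())
```

```text
footBR [0.5313 0.0407 0.01  ]
footBL [0.4569 0.0374 0.01  ]
tubefrontTop [0.5612 0.057  0.0832]
armtipA [0.4561 0.0606 0.147 ]
armtipB [0.4566 0.0528 0.147 ]
bolt [0.6535 0.0134 0.01  ]
the job is handed in; nothing more can be done
None
```

The job is done and handed in at about 21.5 s of the 70 s allowed. I tipped the white stop arm over until it snapped down. I then slid the tube, against roughly 5 N of friction, until it met the arm. I pressed to about 14 N at the tool (about 8–9 N net on the stop), backed off, and threw the lever so the arm snapped back up.

**Last checks:**
- **Stop foot:** its corners read within about 0.3 mm of where they started, so it didn't slide.
- **Arm:** it is raised again with the lever level.
- **Tube:** its front end is at y ≈ 57 mm. That agrees within about 1.5 mm with the arm's down face as seen in the pictures, at 57–58 mm.
- **Other things on the table:** nothing looks moved, and the bolt read within 1.5 mm of before, which is about the camera's accuracy. The robot touches nothing.

**Mismatches:**
- The first two move calls were refused because rows were missing keys; nothing moved.
- The last press step jumped from about 11 N to 14 N at the tool, more than I meant. The position held still, and the net press stayed under the foot's 12 N limit.

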